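Put the stamp away and close up its box

ROBOT

A 6-joint arm with a two-finger parallel gripper is mounted at the origin on a cart in front of the work surface, level with it; the furniture and walls round the work are solid. World frame = base frame: x ahead of the robot, y to its left, z up, the work surface at z = 0. Lengths are in m, angles in rad, forces in N, time in s.
With the tool pointing down it reaches from about 0.275 to 0.775 m from the base axis. Payload 14.6 kg.
Tool frame: the origin (TCP) lies midway between the tips of the shut fingers; the grasp point (between the pads) lies ctrl.tcp_to_grasp behind it (ctrl.tcp_to_grasp is the distance from the TCP to the grasp point, in m); z points along the fingers, y is the direction in which the jaws open and shut (so a half turn about z gives the same grasp; the last joint's range is limited). The gripper opens to 85 mm and grips with 20 to 120 N. Pads are 22 mm wide; open, the fingers measure 114 mm over their backs; the gripper's body (76 mm by 85 mm) begins 54 mm behind the grasp point. The pads swing forward as they close: fully open they stand 13 mm farther back than shut.
Start: joints at [1.029, 0.263, -0.048, 1.259, 0, 1.415], TCP at [0.198, 0.486, 0.231] pointing down, gripper open.
Joint ranges: [-2.65, 2.65], [-0.89, 1.7], [-1.18, 1.37], [-2.13, 2.11], [-1.35, 1.29], [-3.14, 3.14]. Speed limits (rad/s): [1.89, 1.89, 2.57, 2.79, 3.14, 3.14].

INTERFACE

Orientations are given as a rotation vector (axis times angle).
In Python, from rig import ctrl, eyes, order gives the robot as it stands.
- The arm moves only by the tool jog_arm, never from a script. Its argument "rows" is a list of rows, each a list of 3 entries, a list of its own where there are three numbers: the turn, a rotation vector about the tool's x, y, z in degrees, then the shift along the tool's x, y, z in mm, then the closure, from 0 (fully open) to 1 (shut). A call has 1 to 20 rows; each row shifts and turns the commanded pose from where the row before left it, along the tool's axes as they then stand; what a row does not reach is not made up. A row lasts 1/12 s, in which the tool goes at most 41.7 mm and 7.16 degrees, less where a joint would pass 70% of its speed; a pose out of reach is approached as far as the arm can. A call is refused whole if a number of a shift passes 41.7 or a number of a turn 7.16, either way. A call with a gripper value outside its range is refused whole. The fingers move at their own pace and stop on an object; "newtons" is the grip in N (left out, the last holds). Time passes only in rows, so rows that do not move let the fingers close. It gives the time, the measured TCP pose, the force and the opening at its end, in the units of the state.
- ctrl.observe(): the state, without advancing time (a new reading comes with each control period).
- eyes.grab_frame(name): name is "side" or "top" or "wrist"; returns a dict with "pixels" (400x640x3 uint8, blue, green, red), "z_map" (400x640 float32, m along the optical axis (not along the pixel's ray), 0 where there is no reading), "intrinsics" (3x3 intrinsics, pixels), "rvec" (rotation vector, rad) and "tvec" (3), from world to camera coordinates, as OpenCV has them. Camera axes: x right, y down, z forward; pixel columns grow to the right and rows downward; lengths in m; the calibration is good to about 2 mm. A picture is of the moment at which its call begins.
- order.close_job(): hands the job in, once; it reports no verdict.
The state is a dict: "t": time; "joints": joint angles; "qd": joint speeds; "tau": joint torques, N m; "tool_pos": TCP position; "eef_rot": TCP orientation; "ft_force": force on the tool from outside, world axes, zero at the start; "ft_torque": the same for the moment, N m; "finger_gap": opening from 0.0 (shut) to 1.0 (fully open).
Only numpy, scipy, OpenCV 4.12 (cv2) and the standard library are available. Lean on these libraries where they do the work, as an engineer would, in place of code of your own. Each camera call takes 0.05 s, during which the arm holds its last target.

TASK

Put the rubber stamp away: lay it flat on its side in the larger, empty compartment of the open wooden box. Then lower the lid by hand until it is fully shut, without letting it drop, and last turn the brass catch on the front until its tongue points straight in over the lid. Leave the eraser in its compartment, and the stapler and the red pencil on the desk, where they are.

Things in the scene. Friction and masses are not known exactly. Their poses are not given: they have to be found in the camera images.
- stampbox: Dark wooden box, fixed, 113 (x) x 176 (y) x 68 mm with lid shut. Origin: centre of its underside; x points from front to hinge side, y left, z up. Rim 55 mm high, floor 6 mm, walls 7 mm. A divider 5 mm thick, top 36 mm up, runs along x at y = -30 mm. Left of it the larger, empty compartment, y -27 to 78, x -46 to 43 mm; right of it the smaller one, where an eraser lies and stays.
- bay (a point): Centre of the floor of the larger, empty compartment (box frame x -1.5, y 25.5, z 6 mm; axes of the box). The compartment is 89 (x) x 105 (y) mm and 49 mm deep to the rim; the lid shuts only if nothing stands higher.
- stamp_center (a point): Centre of the rubber stamp, lying on its side on the desk (centre 12.5 mm up). Loose, about 60 g, 67 mm long: wooden base 48 x 25 x 17 mm, then a round red-brown handle up to 24 mm thick, 50 mm long. Own z runs level along it from base to handle: base 16.5 to 33.5 mm behind this point, handle from there to 33.5 mm ahead. Own y (level) along the base's 48 mm. Grip it across the handle here.
- stampbox_lid (a joint): Angle of the lid in rad: 0 shut, grows as it opens, 1.75 fully open, leaning back past upright. It starts and rests open at about 1.7. The hinge is nearly free: forward of about 1.4 the lid falls shut if it is not held. Lid 12 mm thick.
- lid_bar (a point): Middle of the lid's brass pull bar: round, 10 mm thick, along the box's y, 62 mm long between two legs, its centre 41 mm off the lid's free edge, in the lid's plane. It can be pinched across from above at every lid angle and turns between the fingers. Axes of the lid. Lid shut: 98 mm ahead (-x) of the box's origin, 62 mm above the desk, 44 mm ahead of the front wall.
- lid_hinge (a point): Point on the lid's hinge axis (along the box's y), level in y with the middle of the pull bar; box frame x 52, y 20, z 56 mm. Axes of the box. With the lid at angle a the bar's middle lies, from here in the box's axes, at x = -150 cos a + 6 sin a, z = 150 sin a + 6 cos a (mm).
- catch_grip (a point): Middle of the thumb wing of the brass turn catch, on its upright pivot on a bracket on the box's front, right of the pull bar: box frame x -78, y -60, 90.5 mm up. The wing is 30 mm long (own x), 10 mm thick (own y) and stands from 76 to 102 mm above the desk. Own x is the direction of the tongue, a flat strip at the wing's foot that reaches 30 mm from the pivot.
- catch (a joint): Angle of the catch in rad: 0 locked, tongue pointing straight in along the box's +x over the lid's front edge; 1.5 aside to the right, along the box's -y. It starts between 1.1 and 1.45. Locking turns it counter-clockwise seen from above; it stays where left (friction 0.03 N m), with a stop at 0.
- the_stapler: Dark blue stapler, 36 x 148 x 51 mm, loose bystander; origin at the centre of its underside.
- box_eraser: Small blue and white eraser, 21 x 44 x 12 mm, lying loose in the smaller compartment, where it stays; origin at the centre of its underside.
- red_pencil: Red pencil, 139 mm long, 7 mm thick, loose bystander; origin at the middle of its underside.
- stamp: The same rubber stamp; origin at the middle of the base's rubber face, same axes as stamp_center, 33.5 mm behind it along own z.
There are look-alikes about, which are no part of the job. What is shaped like the stampbox but green is not meant. Leave any purple look-alike of the stamp alone.

How it is judged:
On the way, in this order (a step that is already met when the one before it is completed fails the run):
1. the stamp lies on its side in the larger compartment, let go, with the lid still open (x of stamp_center in the frame of bay between -0.045 and 0.045 m and y of stamp_center in the frame of bay between -0.045 and 0.05 m and z of stamp_center in the frame of bay between 0 and 0.03 m and angle between stamp_center's own z axis and vertical between 1.2 and 1.95 rad and value of joint stampbox_lid above 1 rad and contact force between the fingers and stamp below 0.1 N), for 0.2 s.
2. the lid is shut on it, the catch still aside (value of joint stampbox_lid below 0.03 rad and value of joint catch above 0.7 rad), for 0.2 s.
3. the catch is turned over the shut lid (value of joint stampbox_lid below 0.03 rad and value of joint catch below 0.17 rad), for 0.2 s.
At the end, for the whole second after the job is handed in: The stamp lies at rest on its side on the floor of the larger compartment (centre within the compartment and less than 30 mm above its floor, its length within about 0.37 rad of level), the lid is shut to within 0.03 rad, and the catch points in over the lid to within 0.17 rad (all of step 3 and x of stamp_center in the frame of bay between -0.045 and 0.045 m and y of stamp_center in the frame of bay between -0.045 and 0.05 m and z of stamp_center in the frame of bay between 0 and 0.03 m and angle between stamp_center's own z axis and vertical between 1.2 and 1.95 rad and linear speed of stamp below 0.02 m/s); the robot touches nothing.
It fails at once if the lid is dropped or slammed (it swings down faster than 3 rad/s, as in a free fall of more than about 15 mm at the bar) (velocity of joint stampbox_lid below -3 rad/s).
It fails at once if the eraser is moved by more than 30 mm (distance of box_eraser from where it was at the start of the episode above 0.03 m).
It fails at once if the stapler is moved by more than 30 mm (distance of the_stapler from where it was at the start of the episode above 0.03 m).
It fails at once if the red pencil is moved by more than 30 mm (distance of red_pencil from where it was at the start of the episode above 0.03 m).
It also fails if it takes over 69 s, if anything falls off the work surface, if the arm or the gripper's body presses on something with over 40 N, if the wrist force passes 120 N, or if a joint passes its speed limit or range.

## Working session

There is one attempt and no reset: what is moved stays moved. The work goes in short steps, Python scripts to look and compute and a tool call to move; the robot and the scene stay as the last step left them, time stands still between calls to the robot, and variables do not carry over. Pictures are saved under pics/ and viewed, and the job is handed in when it is done.

Besides the shell and the picture viewer there is one more tool, called after "Request:" as a command line: name --argument value ..., lists and objects as JSON in quotes. jog_arm: Moves the arm, as the interface text tells. Its arguments: {"type":"object","properties":{"rows":{"type":"array"},"newtons":{"type":"number"}},"required":["rows"]}

```bash
ls; mkdir -p pics; cat > h.py <<'E'
import numpy as np,cv2
from rig import ctrl,eyes,order
def grab(n,tag):
    f=eyes.grab_frame(n); cv2.imwrite(f'pics/{tag}.png',f['pixels']); np.savez(f'pics/{tag}.npz',**{k:np.asarray(f[k]) for k in f}); return f
def load(tag): return dict(np.load(f'pics/{tag}.npz'))
def cam(f):
    R=cv2.Rodrigues(np.asarray(f['rvec'],float))[0]; return R,np.asarray(f['tvec'],float).ravel(),np.asarray(f['intrinsics'],float)
def plane(f,u,v,z):
    R,t,K=cam(f); c=-R.T@t; d=R.T@np.linalg.solve(K,[u,v,1.]); return c+d*(z-c[2])/d[2]
def deproj(f,u,v):
    R,t,K=cam(f); z=float(f['z_map'][int(v),int(u)]); return R.T@(np.linalg.solve(K,[u,v,1.])*z-t)
def proj(f,p):
    R,t,K=cam(f); q=K@(R@np.asarray(p,float)+t); return q[:2]/q[2]
def cloud(f):
    R,t,K=cam(f); h,w=f['z_map'].shape; u,v=np.meshgrid(np.arange(w),np.arange(h)); z=f['z_map'].astype(float)
    P=np.stack([(u-K[0,2])/K[0,0]*z,(v-K[1,2])/K[1,1]*z,z],-1); return (P-t)@R
E
python3 - <<'E'
from h import *
print(ctrl.observe(), ctrl.tcp_to_grasp)
for n in('side','top','wrist'):
    f=grab(n,n+'0'); R,t,K=cam(f); print(n,-R.T@t,R[2],K[0,0])
E
```

```text
pics
{'t': 0.0, 'joints': array([ 1.02867986e+00,  2.63520768e-01, -4.89469307e-02,  1.25939019e+00,
        2.04046838e-06,  1.41549911e+00]), 'qd': array([ 0.00010044,  0.0017952 ,  0.00040226, -0.00037685, -0.00024488,
       -0.00297329]), 'tau': array([-7.93067957e-04, -6.37623954e+01,  3.84567189e+01,  1.36156604e-02,
       -1.53583110e-04,  2.91460833e-05]), 'tool_pos': array([0.19791228, 0.48596929, 0.23082254]), 'eef_rot': array([-6.03762988e-01, -3.08265815e+00,  1.56586935e-03]), 'ft_force': array([-1.02540669,  0.34239436,  0.20822168]), 'ft_torque': array([-0.02700329, -0.07137094,  0.05049694]), 'finger_gap': 1.0016628506753928} 0.0187
side [0.84443453 1.04523309 0.88665775] [-0.25153886 -0.76298035 -0.59547392] 472.1024570495189
top [0.40239973 0.03607849 1.09257874] [ 0.11554894 -0.02569667 -0.99296935] 413.56380032828935
wrist [0.12484081 0.51578873 0.37433517] [ 0.28466291 -0.116868   -0.95147722] 280.82934649065527
```

View pics/side0.png

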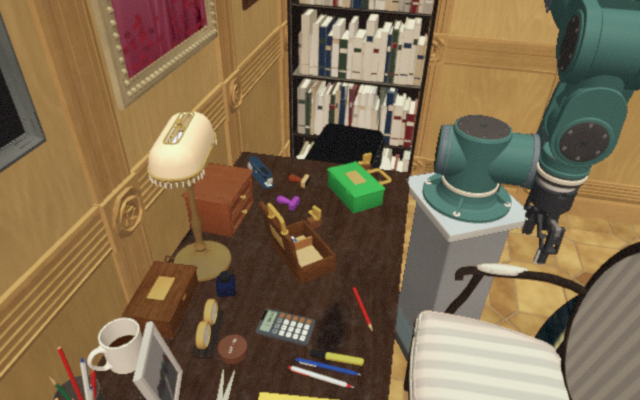

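View pics/top0.png

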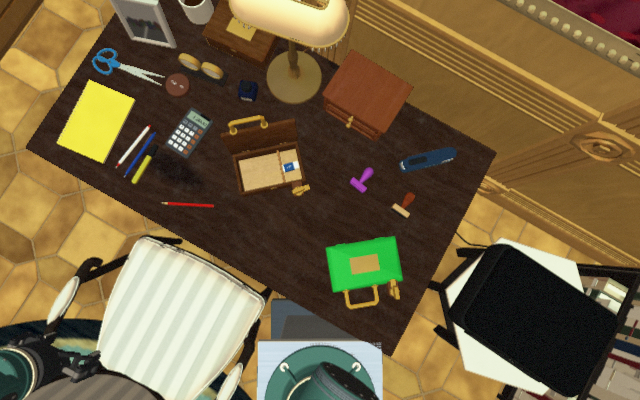

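View pics/wrist0.png

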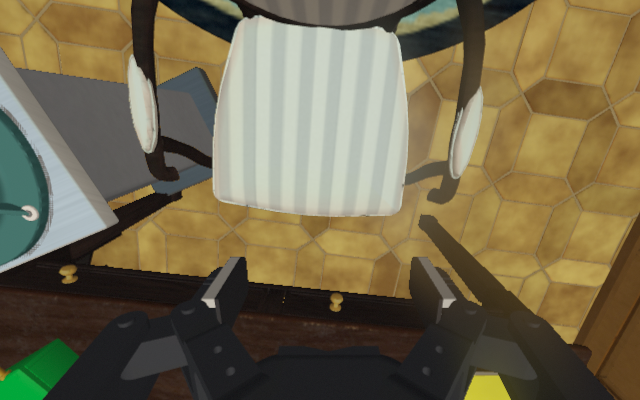

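Top view candidates for the stamp: (403,205), red-brown handle with wooden base, and (362,180), purple, so a look-alike. For the box: (268,165), brown and open, and (365,263), green, so a look-alike. I'll enlarge to confirm.

```bash
python3 - <<'E'
from h import *
f=load('top0'); im=f['pixels']
a=cv2.resize(im[100:240,210:350],(560,560),interpolation=cv2.INTER_CUBIC)
b=cv2.resize(im[150:230,335:385+40],(240*1,213),interpolation=cv2.INTER_CUBIC)
b=cv2.resize(im[185:225,380:420],(240,240),interpolation=cv2.INTER_CUBIC)
c=np.zeros((560,800,3),np.uint8); c[:,:560]=a; c[:240,560:]=b
c[250:490,560:]=cv2.resize(im[160:220,340:400],(240,240),interpolation=cv2.INTER_CUBIC)
cv2.imwrite('pics/crop0.png',c)
for u,v in [(403,205),(409,198),(400,211),(362,180),(300,190),(244,124),(285,167)]:
    print(u,v,deproj(f,u,v).round(4))
P=cloud(f)
# box rim
m=(P[...,2]>0.04)&(P[...,2]<0.06); m[:140]=0;m[200:]=0;m[:,:220]=0;m[:,310:]=0
print(P[m].min(0),P[m].max(0),m.sum())
E
```

```text
403 205 [ 0.4995 -0.2178  0.013 ]
409 198 [ 0.5171 -0.2317  0.0227]
400 211 [ 0.4826 -0.2065  0.0259]
362 180 [ 0.5647 -0.1095  0.0176]
300 190 [0.5269 0.0523 0.1001]
244 124 [0.7176 0.2059 0.0027]
285 167 [0.5976 0.0933 0.0204]
[0.51759212 0.04054372 0.04006901] [0.66183267 0.23084134 0.05993882] 747
```

View pics/crop0.png

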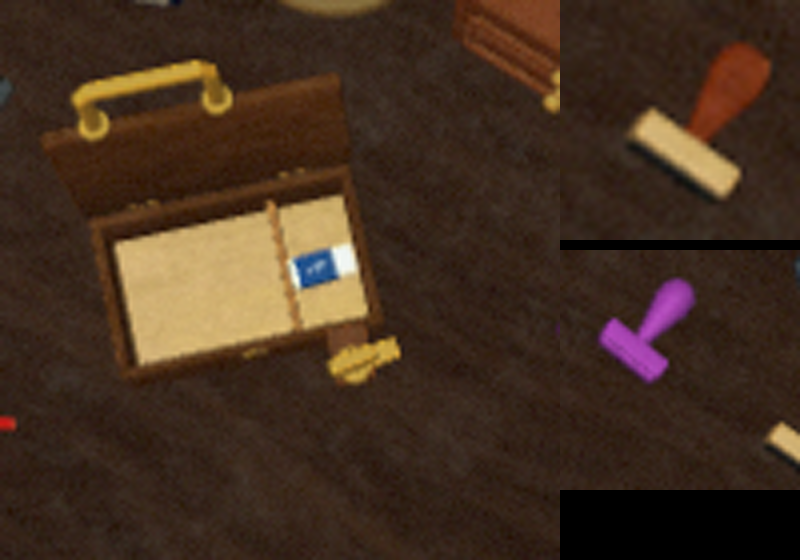

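```bash
python3 - <<'E'
from h import *
f=load('top0')
# rim outer corners by ray onto z=.055
for n,(cu,cv) in dict(FL=(129,381),FR=(380,321),BL=(92,221),BR=(350,171)).items():
    u,v=210+cu/4-.375,100+cv/4-.375; print(n,u,v,plane(f,u,v,.055).round(4))
P=cloud(f)
m=(P[...,2]>0.050)&(P[...,2]<0.060); m[:135]=0;m[200:]=0;m[:,:220]=0;m[:,310:]=0
pts=P[m][:,:2].astype(np.float32); print(len(pts),np.median(P[m][:,2])); r=cv2.minAreaRect(pts); print(r,cv2.boxPoints(r))
# pull bar
im=f['pixels'].astype(int); h=cv2.cvtColor(f['pixels'],cv2.COLOR_BGR2HSV)
mm=(h[...,0]>15)&(h[...,0]<35)&(h[...,1]>120)&(h[...,2]>100)
for nm,(y0,y1,x0,x1) in dict(bar=(110,138,222,272),catch=(180,200,290,314)).items():
    k=np.zeros_like(mm);k[y0:y1,x0:x1]=mm[y0:y1,x0:x1]
    q=P[k]; print(nm,k.sum(),q.min(0),q.max(0))
    if nm=='catch':
        hh=q[:,2]; print(np.histogram(hh,10)); 
        for lo,hi in((.09,.11),(.06,.085)):
            s=q[(hh>lo)&(hh<hi)]; print(len(s),s.mean(0)); 
            w,V=np.linalg.eigh(np.cov(s[:,:2].T)); print(w**.5,V[:,1])
# stamp
mm=(h[...,0]<14)&(h[...,1]>130)&(h[...,2]>70); k=np.zeros_like(mm);k[185:218,385:420]=mm[185:218,385:420]
q=P[k]; q=q[q[:,2]>.006]; print('handle',len(q),q[:,:].mean(0),q[:,2].max()); ys,xs=np.where(k); print(xs.mean(),ys.mean())
k2=np.zeros_like(mm); b=(P[...,2]>.006); k2[185:218,385:420]=b[185:218,385:420]
q=P[k2]; w,V=np.linalg.eigh(np.cov(q[:,:2].T)); print('all',len(q),q.mean(0))
hs=P[k]; hs=hs[hs[:,2]>.006]; w,V=np.linalg.eigh(np.cov(hs[:,:2].T)); print('haxis',w**.5,V[:,1])
kb=k2&~k; qb=P[kb]; print('base',len(qb),qb.mean(0)); w,V=np.linalg.eigh(np.cov(qb[:,:2].T)); print(w**.5,V)
E
```

```text
FL 241.875 194.875 [0.5195 0.1989 0.055 ]
FR 304.625 179.875 [0.5585 0.0415 0.055 ]
BL 232.625 154.875 [0.6216 0.2247 0.055 ]
BR 297.125 142.375 [0.6554 0.0612 0.055 ]
622 0.054317458851034756
((0.5760922431945801, 0.13159918785095215), (0.14216279983520508, 0.17348253726959229), 12.013633728027344) [[0.48851293 0.20164545]
 [0.5246224  0.03196252]
 [0.66367155 0.06155293]
 [0.6275621  0.23123586]]
bar 300 [ 0.64668915  0.12781798 -0.00399343] [0.74492925 0.24952824 0.21131484]
catch 143 [ 0.40239973  0.02998232 -0.00161313] [0.56568499 0.0805283  1.09257874]
(array([142,   0,   0,   0,   0,   0,   0,   0,   0,   1]), array([-0.00161313,  0.10780606,  0.21722524,  0.32664443,  0.43606362,
        0.54548281,  0.65490199,  0.76432118,  0.87374037,  0.98315955,
        1.09257874]))
55 [0.52860852 0.05803368 0.10019235]
[0.00300444 0.00847862] [-0.40823162  0.91287839]
66 [0.53167914 0.04708409 0.07394133]
[0.00578009 0.01254958] [-0.53270107  0.84630347]
handle 130 [ 0.51397643 -0.22867859  0.01910319] 0.026157686769144733
407.5223880597015 199.40298507462686
all 270 [ 0.49756314 -0.21366395  0.0397745 ]
haxis [0.00577633 0.01243688] [-0.84178077  0.53981953]
base 140 [ 0.48232223 -0.1997218   0.05896928]
[0.01163199 0.04928669] [[-0.95408403 -0.2995391 ]
 [-0.2995391   0.95408403]]
```

Request:
jog_arm --rows '[[[0, 0, 0], [-20, -20, 0], 0], [[0, 0, 0], [-27, -27, 0], 0], [[0, 0, 0], [-27, -27, 0], 0], [[0, 0, 0], [-27, -27, 0], 0], [[0, 0, 0], [-27, -27, 0], 0], [[0, 0, 0], [-27, -27, 0], 0], [[0, 0, 0], [-27, -27, 0], 0], [[0, 0, 0], [-27, -27, 0], 0], [[0, 0, 0], [-27, -27, 0], 0], [[0, 0, 0], [-27, -27, 0], 0], [[0, 0, 0], [-27, -27, 0], 0], [[0, 0, 0], [-27, -27, 0], 0], [[0, 0, 0], [-27, -27, 0], 0], [[0, 0, 0], [-27, -27, 0], 0], [[0, 0, 0], [-27, -27, 0], 0], [[0, 0, 0], [-27, -27, 0], 0], [[0, 0, 0], [-27, -27, 0], 0], [[0, 0, 0], [-27, -27, 0], 0], [[0, 0, 0], [-27, -27, 0], 0], [[0, 0, 0], [-27, -20, 0], 0]]'

```text
t: 1.82
tool_pos: [0.4933, -0.2046, 0.231]
eef_rot: [-0.606, -3.082, 0.0]
ft_force: [0.8, 0.3, 0.3]
finger_gap: 0.999
```

```bash
cat >> h.py <<'E'
from scipy.spatial.transform import Rotation as Ro
def to(target=None,yaw=None):
    s=ctrl.observe(); R=Ro.from_rotvec(s['eef_rot']).as_matrix(); y=np.degrees(np.arctan2(R[1,0],R[0,0]))
    print('t',round(s['t'],2),'pos',s['tool_pos'].round(4),'yaw',y.round(2),'toolz',R[:,2].round(3),'gap',round(s['finger_gap'],3),'F',s['ft_force'].round(1),'j',s['joints'].round(2))
    if target is not None: print('shift mm (tool):',(R.T@(np.asarray(target)-s['tool_pos'])*1000).round(1))
    if yaw is not None: print('turn about tool z deg:', round(-((yaw-y+180)%360-180),1))
E
python3 - <<'E'
from h import *
to((.5,-.215,.2),147.3); grab('wrist','w1'); grab('top','t1')
E
```

```text
t 1.82 pos [ 0.4933 -0.2046  0.231 ] yaw 157.77 toolz [-0. -0. -1.] gap 0.999 F [0.8 0.3 0.3] j [-0.55  0.28 -0.03  1.27 -0.   -0.16]
shift mm (tool): [-10.2  -7.1  31. ]
turn about tool z deg: 10.5
```

View pics/w1.png

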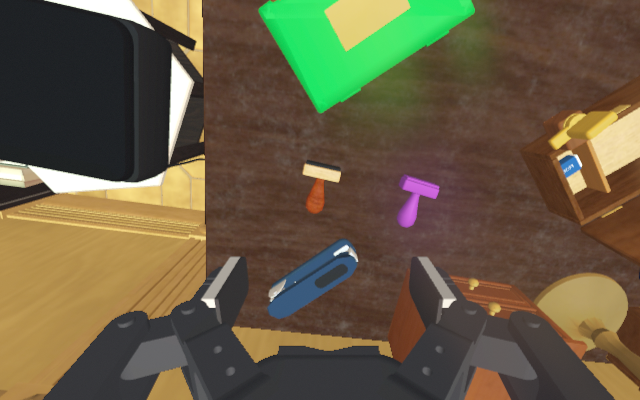

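```bash
python3 - <<'E'
from h import *
f=load('w1'); im=f['pixels']; h=cv2.cvtColor(im,cv2.COLOR_BGR2HSV)
P=cloud(f)
roi=np.zeros(im.shape[:2],bool); roi[150:222,292:350]=1
hd=roi&((h[...,0]<9)|(h[...,0]>175))&(h[...,1]>150)&(h[...,2]>80)
bs=roi&(h[...,0]>10)&(h[...,0]<28)&(h[...,2]>140)
for n,k in(('handle',hd),('base',bs)):
    q=P[k]; ys,xs=np.where(k); print(n,k.sum(),xs.min(),xs.max(),ys.min(),ys.max(),q.mean(0).round(4),q[:,2].min().round(4),q[:,2].max().round(4))
    r=cv2.minAreaRect(np.argwhere(k)[:,::-1].astype(np.float32)); print(r)
    w,V=np.linalg.eigh(np.cov(q[:,:2].T)); print(w**.5,V[:,1])
m=roi&(P[...,2]>.006); pts=P[m][:,:2].astype(np.float32); print(m.sum(), cv2.minAreaRect(pts))
# rays onto z
b=np.argwhere(bs)[:,::-1]; pb=np.array([plane(f,u,v,.025)[:2] for u,v in b]); print('base rect',cv2.minAreaRect(pb.astype(np.float32)))
hp=np.argwhere(hd)[:,::-1]; ph=np.array([plane(f,u,v,.0125)[:2] for u,v in hp]); print('handle rect',cv2.minAreaRect(ph.astype(np.float32)))
cv2.imwrite('pics/w1c.png',cv2.resize(im[150:225,285:360],(600,600),interpolation=cv2.INTER_CUBIC))
E
```

```text
handle 55 305 324 178 213 [ 0.5126 -0.2346  0.015 ] -0.0006 0.0252
((317.20001220703125, 197.10000610351562), (19.230188369750977, 33.093807220458984), 26.56505012512207)
[0.00863312 0.01209402] [-0.96599199  0.258572  ]
base 484 302 340 163 209 [ 0.485  -0.2114  0.0246] 0.0003 0.3745
((317.7296447753906, 187.99533081054688), (38.07518768310547, 43.06088638305664), 12.875000953674316)
[0.01108794 0.01345592] [0.6378853  0.77013138]
1072 ((0.4759598672389984, -0.20707231760025024), (0.04755876958370209, 0.12653596699237823), 70.75323486328125)
base rect ((0.500095784664154, -0.22214093804359436), (0.04794858768582344, 0.057139184325933456), 54.75160598754883)
handle rect ((0.5123281478881836, -0.22984902560710907), (0.025180121883749962, 0.04797784611582756), 49.87711715698242)
```

View pics/w1c.png

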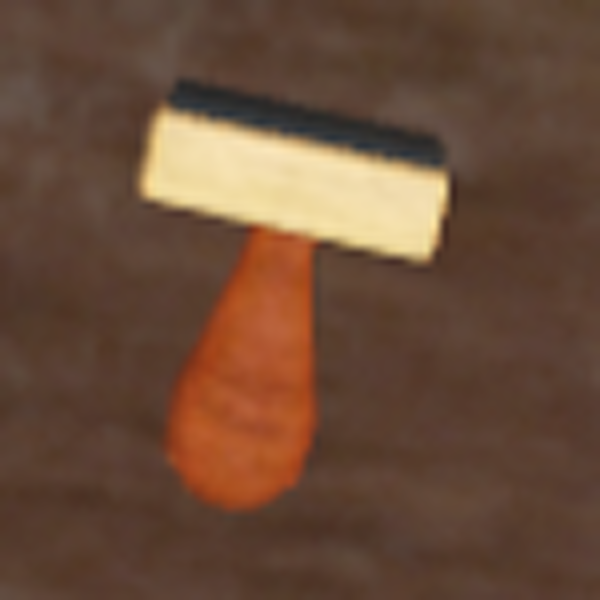

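```bash
python3 - <<'E'
from h import *
f=load('w1'); px=lambda x,y:(285+x/8-.44,150+y/8-.44)
c=[plane(f,*px(*p),.025)[:2] for p in((165,108),(448,172),(435,262),(143,195))]
for a in range(4): print(c[a].round(4),np.linalg.norm(c[a]-c[(a+1)%4]).round(4))
d=(c[1]-c[0])+(c[2]-c[3]); ax=np.array([d[1],-d[0]])/np.linalg.norm(d); print('axis',ax,np.degrees(np.arctan2(ax[1],ax[0])))
bc=np.mean(c,0); tip=plane(f,*px(235,510),.0125)[:2]; print('base c',bc,'tip',tip,'tipaxis',np.degrees(np.arctan2(*(tip-bc)[::-1])),np.linalg.norm(tip-bc))
if (tip-bc)@ax<0: ax=-ax
sc=bc+ax*.025; print('stampcenter',sc, 'from tip',tip-ax*.0335)
for z in(.0125,): 
  L=plane(f,*px(175,440),z)[:2];Rr=plane(f,*px(316,420),z)[:2]; print('handle width',np.linalg.norm(L-Rr),(L+Rr)/2)
E
```

```text
[ 0.4639 -0.2239] 0.0455
[ 0.4901 -0.1867] 0.0147
[ 0.5028 -0.1939] 0.0475
[ 0.4752 -0.2326] 0.0143
axis [ 0.81622921 -0.5777282 ] -35.29091432145721
base c [ 0.48300109 -0.2092845 ] tip [ 0.53324802 -0.24231078] tipaxis -33.31609950816251 0.0601289375182384
stampcenter [ 0.50340682 -0.22372771] from tip [ 0.50590434 -0.22295689]
handle width 0.02416756736570405 [ 0.52069837 -0.2350292 ]
```

Request:
jog_arm --rows '[[[0, 0, 6.1], [0, 0, 10], 0], [[0, 0, 6.1], [0, 0, 20], 0], [[0, 0, 0], [0, 0, 20], 0.2], [[0, 0, 0], [0, 0, 20], 0.3]]' --newtons 40

```text
t: 2.25
tool_pos: [0.4929, -0.2014, 0.1604]
eef_rot: [-0.929, -3.001, -0.0]
ft_force: [0.2, 0.3, 0.4]
finger_gap: 0.75
```

```bash
python3 - <<'E'
from h import *
to((.5073,-.2256,.004),145.5)
E
```

```text
t 2.25 pos [ 0.4929 -0.2014  0.1604] yaw 145.61 toolz [-0.  0. -1.] gap 0.75 F [0.2 0.3 0.4] j [-0.54  0.31 -0.18  1.08  0.    0.06]
shift mm (tool): [-25.5 -11.8 156.4]
turn about tool z deg: 0.1
```

Request:
jog_arm --rows '[[[0, 0, 0], [-12.5, -6, 20], 0.3], [[0, 0, 0], [-13, -6, 30], 0.3], [[0, 0, 0], [0, 0, 30], 0.3], [[0, 0, 0], [0, 0, 30], 0.3], [[0, 0, 0], [0, 0, 20], 0.3], [[0, 0, 0], [0, 0, 0], 0.3]]'

```text
t: 2.75
tool_pos: [0.5053, -0.2246, 0.0278]
eef_rot: [-0.926, -2.996, -0.003]
ft_force: [-0.9, 0.4, -1.1]
finger_gap: 0.699
```

```bash
python3 - <<'E'
from h import *
to((.5073,-.2256,.004),145.5); grab('wrist','w2')
E
```

```text
t 2.75 pos [ 0.5053 -0.2246  0.0278] yaw 145.65 toolz [-0.005  0.003 -1.   ] gap 0.699 F [-0.9  0.4 -1.1] j [-0.57  0.45 -0.34  0.78  0.    0.03]
shift mm (tool): [-2.4  0.3 23.8]
turn about tool z deg: 0.1
```

View pics/w2.png

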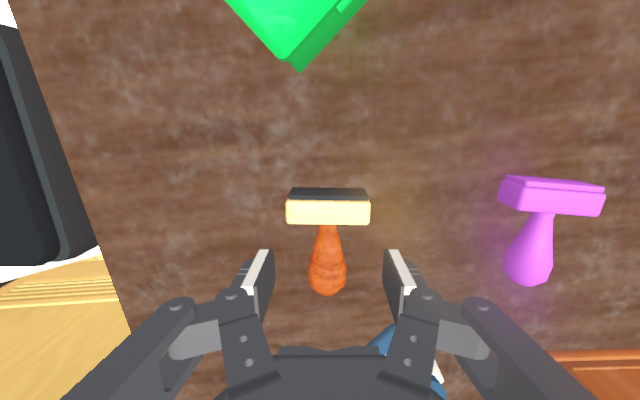

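The red-brown stamp, with its handle at (327,262), is centred between the pads at (258,270) and (398,270). It lines up with the tool. I'll descend and close.

Request:
jog_arm --rows '[[[0, 0, 0], [-1.5, 0, 12], 0.3], [[0, 0, 0], [0, 0, 11], 0.3], [[0, 0, 0], [0, 0, 0], 0.5], [[0, 0, 0], [0, 0, 0], 0.7], [[0, 0, 0], [0, 0, 0], 0.9], [[0, 0, 0], [0, 0, 0], 1], [[0, 0, 0], [0, 0, 0], 1], [[0, 0, 0], [0, 0, 0], 1]]' --newtons 40

```text
t: 3.47
tool_pos: [0.5095, -0.2275, 0.0097]
eef_rot: [0.927, 2.999, -0.001]
ft_force: [-0.8, 1.2, 8.5]
finger_gap: 0.255
```

```bash
python3 - <<'E'
from h import *
to()
E
```

```text
t 3.47 pos [ 0.5095 -0.2275  0.0097] yaw 145.64 toolz [ 0.002 -0.001 -1.   ] gap 0.255 F [-0.8  1.2  8.5] j [-0.57  0.48 -0.36  0.73  0.    0.03]
```

Request:
jog_arm --rows '[[[0, 0, 0], [0, 0, -10], 1], [[0, 0, 0], [0, 0, -25], 1], [[0, 0, 0], [0, 0, -35], 1], [[0, 0, 0], [0, 0, -40], 1], [[0, 0, 0], [0, 0, -30], 1], [[0, 0, 0], [0, 0, 0], 1]]'

```text
t: 3.97
tool_pos: [0.5108, -0.2284, 0.1554]
eef_rot: [0.925, 2.993, -0.004]
ft_force: [1.0, -0.1, 0.7]
finger_gap: 0.247
```

```bash
python3 - <<'E'
from h import *
to((.583,.1565,.15),193); grab('wrist','w3'); grab('top','t3'); grab('side','s3')
E
```

```text
t 3.97 pos [ 0.5108 -0.2284  0.1554] yaw 145.64 toolz [ 0.008 -0.005 -1.   ] gap 0.247 F [ 1.  -0.1  0.7] j [-0.57  0.35 -0.13  1.08 -0.    0.03]
shift mm (tool): [157.6 358.4   4. ]
turn about tool z deg: -47.4
```

View pics/w3.png

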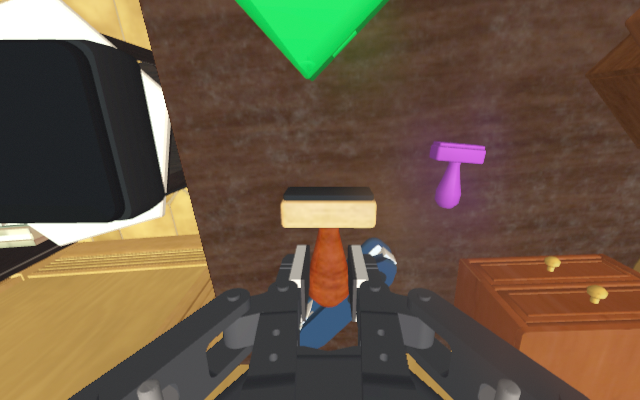

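View pics/t3.png

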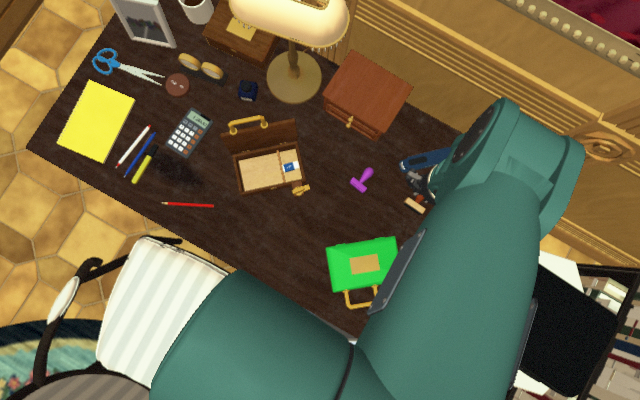

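Request:
jog_arm --rows '[[[0, 0, 0], [8, 18, -5], 1], [[0, 0, 0], [15, 34, -5], 1], [[0, 0, 0], [15, 34, -5], 1], [[0, 0, 0], [15, 34, -5], 1], [[0, 0, 0], [15, 34, 0], 1], [[0, 0, 0], [15, 34, 0], 1], [[0, 0, 0], [15, 34, 0], 1], [[0, 0, 0], [15, 34, 0], 1], [[0, 0, 0], [15, 34, 0], 1], [[0, 0, 0], [13, 30, 0], 1], [[0, 0, 0], [8, 18, 0], 1], [[0, 0, 6], [0, 0, 0], 1], [[0, 0, 6], [0, 0, 0], 1], [[0, 0, 6], [0, 0, 0], 1], [[0, 0, 6], [0, 0, 0], 1], [[0, 0, 6], [0, 0, 0], 1], [[0, 0, 6], [0, 0, 0], 1], [[0, 0, 6], [0, 0, 0], 1], [[0, 0, 0], [0, 0, 0], 1]]'

```text
t: 5.7
tool_pos: [0.5758, 0.1359, 0.1671]
eef_rot: [-1.947, -2.463, 0.003]
ft_force: [0.3, 0.6, -0.0]
finger_gap: 0.246
```

```bash
python3 - <<'E'
from h import *
to((.583,.1565,.15),103); grab('wrist','w4')
E
```

```text
t 5.7 pos [0.5758 0.1359 0.1671] yaw 103.36 toolz [-0.002 -0.    -1.   ] gap 0.246 F [ 0.3  0.6 -0. ] j [ 0.09  0.4  -0.01  1.16 -0.    1.43]
shift mm (tool): [18.4 11.8 17.1]
turn about tool z deg: 0.4
```

View pics/w4.png

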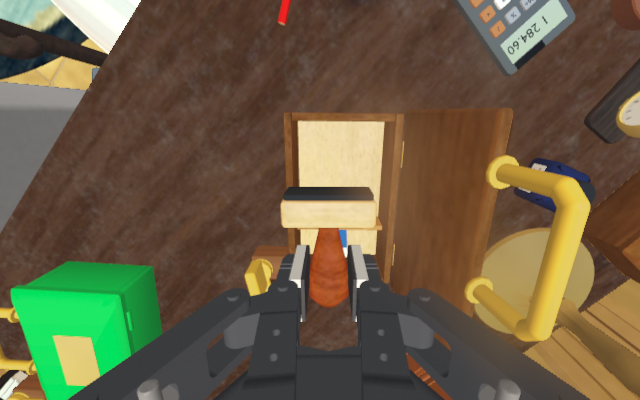

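```bash
python3 - <<'E'
from h import *
f=load('w4')
cv2.imwrite('pics/w4c.png',cv2.resize(f['pixels'][95:275,240:440],(800,720),interpolation=cv2.INTER_CUBIC)[:600])
for n,u,v in(('FLo',285,113),('BLo',403,113),('FLi',298,122),('BLi',384,122)): print(n,plane(f,u,v,.055).round(4))
E
```

```text
FLo [0.5207 0.2042 0.055 ]
BLo [0.6201 0.2277 0.055 ]
FLi [0.5331 0.1995 0.055 ]
BLi [0.6062 0.2168 0.055 ]
```

View pics/w4c.png

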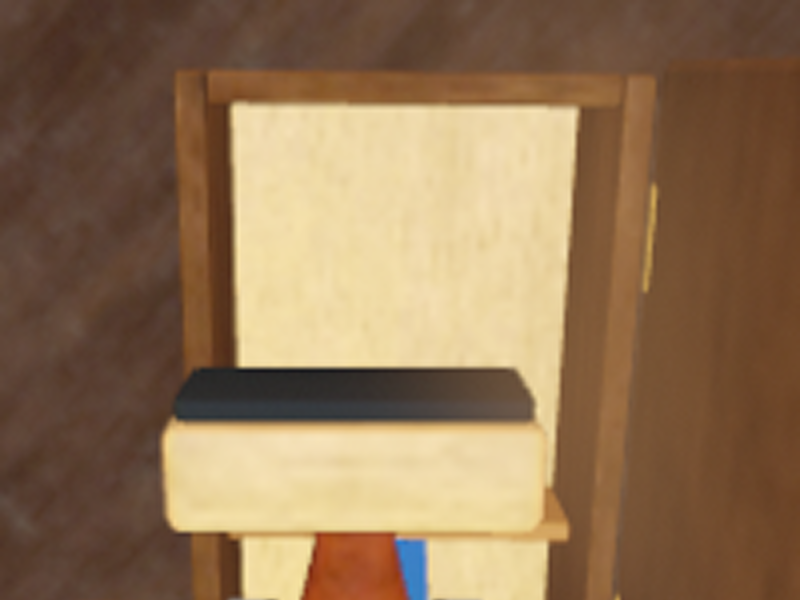

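```bash
python3 - <<'E'
from h import *
f=load('w4'); px=lambda x,y:(240+x/4-.375,95+y/4-.375)
p={n:plane(f,*px(*q),.055)[:2] for n,q in dict(FLo=(175,71),F2=(192,580),BLo=(656,76),B2=(612,580),Fi=(207,100),Fi2=(219,560),Bi=(621,105),Bi2=(587,580)).items()}
for k in p: print(k,p[k].round(4))
a=lambda d:np.degrees(np.arctan2(d[1],d[0]))
for x,y in(('FLo','F2'),('BLo','B2'),('Fi','Fi2'),('Bi','Bi2')): print('yaw from',x,a(p[x]-p[y])-90)
print('yaw LR',a(p['BLo']-p['FLo']),np.linalg.norm(p['BLo']-p['FLo']))
yaw=np.radians(13.2)
X=np.array([np.cos(yaw),np.sin(yaw)]);Y=np.array([-X[1],X[0]])
o1=p['FLo']+.053*X-.085*Y;o2=p['BLo']-.050*X-.085*Y; print('origin',o1,o2)
# floor corners
g=plane(f,*px(230,103),.006)[:2];h_=plane(f,*px(578,108),.006)[:2]; print(np.linalg.norm(g-h_),a(h_-g)); print('origin floor',g+.046*X-.078*Y,h_-.043*X-.078*Y)
t=load('top0')
E
```

```text
FLo [0.5192 0.2044]
F2 [0.5454 0.0866]
BLo [0.6207 0.2274]
B2 [0.6472 0.1108]
Fi [0.5271 0.2001]
Fi2 [0.5509 0.0935]
Bi [0.6152 0.2199]
Bi2 [0.6412 0.1094]
yaw from FLo 12.517918176368383
yaw from BLo 12.80221527001379
yaw from Fi 12.567810298417484
yaw from Bi 13.231397345526602
yaw LR 12.760918844829936 0.104072989641633
origin [0.59024632 0.13373319] [0.59147011 0.13320103]
0.09049904083259051 12.542611953059271
origin floor [0.58975533 0.13285084] [0.59144607 0.1321809 ]
```

```bash
python3 - <<'E'
from h import *
to((.5839,.1533,.016),102.7)
E
```

```text
t 5.75 pos [0.5759 0.1359 0.1672] yaw 103.73 toolz [-0.002 -0.    -1.   ] gap 0.246 F [ 0.1  0.2 -0.2] j [ 0.09  0.4  -0.01  1.16 -0.    1.43]
shift mm (tool): [ 14.9  12.2 151.2]
turn about tool z deg: 1.0
```

Request:
jog_arm --rows '[[[0, 0, 1], [8, 6, 0], 1], [[0, 0, 0], [7, 6, 0], 1], [[0, 0, 0], [0, 0, 20], 1], [[0, 0, 0], [0, 0, 25], 1], [[0, 0, 0], [0, 0, 25], 1], [[0, 0, 0], [0, 0, 20], 1], [[0, 0, 0], [0, 0, 15], 1], [[0, 0, 0], [0, 0, 15], 1], [[0, 0, 0], [0, 0, 10], 1], [[0, 0, 0], [0, 0, 10], 1], [[0, 0, 0], [0, 0, 0], 1], [[0, 0, 0], [0, 0, 0], 1]]'

```text
t: 6.75
tool_pos: [0.5828, 0.1533, 0.027]
eef_rot: [-1.959, -2.452, 0.005]
ft_force: [-7.8, -1.8, -0.9]
finger_gap: 0.247
```

```bash
python3 - <<'E'
from h import *
to((.5839,.1533,.016),102.7); grab('wrist','w5')
E
```

```text
t 6.75 pos [0.5828 0.1533 0.027 ] yaw 102.77 toolz [-0.004 -0.001 -1.   ] gap 0.247 F [-7.8 -1.8 -0.9] j [ 0.12  0.52 -0.21  0.84 -0.    1.47]
shift mm (tool): [-0.2  1.1 11. ]
turn about tool z deg: 0.1
```

View pics/w5.png

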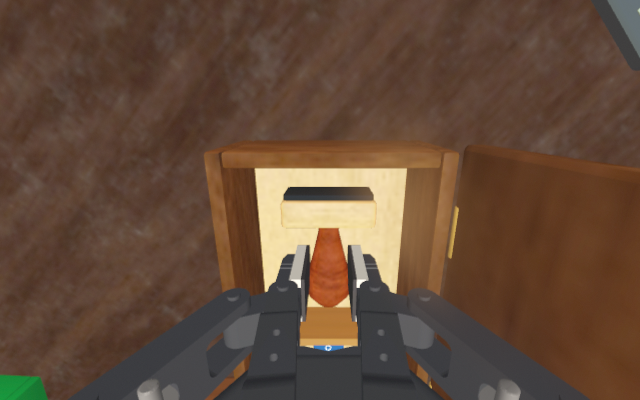

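Request:
jog_arm --rows '[[[0, 0, 0], [0, -4, -2], 1], [[0, 0, 0], [0, -4, 0], 1], [[0, 0, 0], [0, 0, 0], 1], [[0, 0, 0], [0, 0, 0], 1]]'

```text
t: 7.13
tool_pos: [0.5771, 0.1516, 0.0306]
eef_rot: [1.962, 2.453, 0.001]
ft_force: [0.1, 0.3, -1.3]
finger_gap: 0.247
```

```bash
python3 - <<'E'
from h import *
to((.5761,.1516,.016),102.7); f=grab('top','t5'); grab('side','s5')
cv2.imwrite('pics/c5.png',np.hstack([cv2.resize(f['pixels'][90:240,190:340],(400,400)),cv2.resize(load('s5')['pixels'][180:300,220:340],(400,400))]))
E
```

```text
t 7.13 pos [0.5771 0.1516 0.0306] yaw 102.67 toolz [ 0.001  0.    -1.   ] gap 0.247 F [ 0.1  0.3 -1.3] j [ 0.12  0.51 -0.23  0.83 -0.    1.47]
shift mm (tool): [ 0.2 -1.  14.6]
turn about tool z deg: -0.0
```

View pics/c5.png

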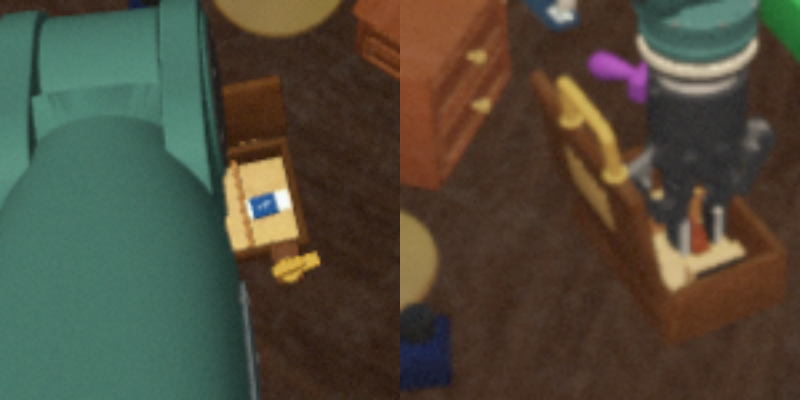

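Request:
jog_arm --rows '[[[0, 0, 0], [0, -1, 5], 1], [[0, 0, 0], [0, 0, 5], 1], [[0, 0, 0], [0, 0, 3], 1], [[0, 0, 0], [0, 0, 0], 1], [[0, 0, 0], [0, 0, 0], 1], [[0, 0, 0], [0, 0, 0], 1]]'

```text
t: 7.73
tool_pos: [0.5761, 0.1513, 0.0173]
eef_rot: [-1.963, -2.452, 0.0]
ft_force: [-0.9, 0.5, -0.9]
finger_gap: 0.252
```

```bash
python3 - <<'E'
from h import *
to((.5761,.1516,.016),102.7)
E
```

```text
t 7.73 pos [0.5761 0.1513 0.0173] yaw 102.64 toolz [-0. -0. -1.] gap 0.252 F [-0.9  0.5 -0.9] j [ 0.12  0.52 -0.25  0.8  -0.    1.47]
shift mm (tool): [0.3 0.1 1.3]
turn about tool z deg: -0.1
```

Request:
jog_arm --rows '[[[0, 0, 0], [0, 0, 1.5], 1], [[0, 0, 0], [0, 0, 0], 1], [[0, 0, 0], [0, 0, 0], 1]]'

```text
t: 7.98
tool_pos: [0.5761, 0.1514, 0.0158]
eef_rot: [1.963, 2.452, 0.0]
ft_force: [-0.9, -0.4, -0.3]
finger_gap: 0.248
```

Request:
jog_arm --rows '[[[0, 0, 0], [0, 0, 0], 0.7], [[0, 0, 0], [0, 0, 0], 0.63], [[0, 0, 0], [0, 0, 0], 0.62], [[0, 0, 0], [0, 0, 0], 0.62], [[0, 0, 0], [0, 0, -10], 0.62], [[0, 0, 0], [0, 0, -20], 0.62], [[0, 0, 0], [0, 0, -30], 0.62], [[0, 0, 0], [0, 0, -40], 0.62], [[0, 0, 0], [0, 0, -40], 0.62], [[0, 0, 0], [0, 0, -40], 0.62], [[0, 0, 0], [0, 0, -40], 0.62], [[0, 0, 0], [0, 0, -20], 0.62], [[0, 0, 0], [0, 0, 0], 0.62]]'

```text
t: 9.07
tool_pos: [0.5773, 0.1515, 0.2616]
eef_rot: [1.96, 2.448, 0.009]
ft_force: [1.5, 0.1, 0.4]
finger_gap: 0.374
```

```bash
python3 - <<'E'
from h import *
to((.59,.133,.25),102.7); grab('wrist','w6'); grab('side','s6')
E
```

```text
t 9.07 pos [0.5773 0.1515 0.2616] yaw 102.64 toolz [ 0.008  0.001 -1.   ] gap 0.374 F [1.5 0.1 0.4] j [ 0.12  0.38  0.21  1.39 -0.    1.47]
shift mm (tool): [-20.8   8.3  11.6]
turn about tool z deg: -0.1
```

View pics/w6.png

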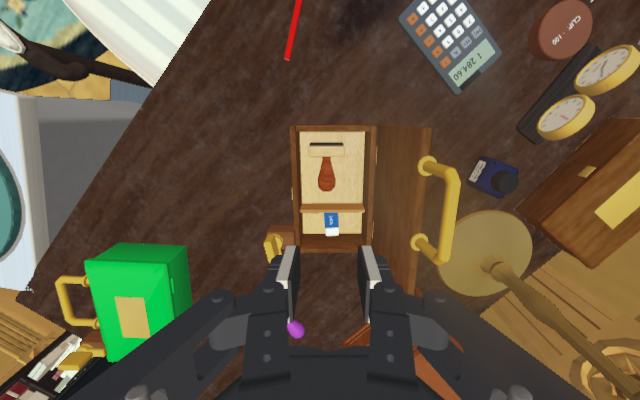

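The stamp lies flat in the larger compartment (base at (326,150), handle at (326,178)), with the eraser untouched at (331,222). Next I'll measure the bar and the catch.

```bash
python3 - <<'E'
from h import *
f=load('w6'); P=cloud(f); h=cv2.cvtColor(f['pixels'],cv2.COLOR_BGR2HSV)
g=(h[...,0]>18)&(h[...,0]<32)&(h[...,1]>130)&(h[...,2]>110)
yaw=np.radians(12.7);X=np.array([np.cos(yaw),np.sin(yaw),0]);Y=np.array([-X[1],X[0],0]);O=np.array([.59,.133,0])
def box(q): d=q-O; return np.stack([d@X,d@Y,d[...,2]],-1)
for n,(a,b,c,d) in dict(bar=(150,265,405,470),catch=(225,262,258,292)).items():
    k=np.zeros_like(g);k[a:b,c:d]=g[a:b,c:d]; q=box(P[k]); q=q[(q[:,2]>.06)&(q[:,2]<.25)]
    print(n,len(q),np.percentile(q,[1,50,99],axis=0).round(4))
    if n=='bar':
        s=q[q[:,2]>.19]; print(np.percentile(s,[2,50,98],axis=0).round(4))
    else:
        s=q[q[:,2]>.097]; print(len(s),s.mean(0)); w,V=np.linalg.eigh(np.cov(s[:,:2].T)); print(w**.5,V[:,1], 'catch angle',np.arctan2(-V[1,1],V[0,1]))
for a in(1.65,1.7,1.75): print(a,52-150*np.cos(a)+6*np.sin(a),56+150*np.sin(a)+6*np.cos(a))
E
```

```text
bar 2219 [[ 0.0694 -0.0193  0.1648]
 [ 0.0801  0.0276  0.2047]
 [ 0.088   0.0636  0.2097]]
[[ 0.0776 -0.0156  0.1916]
 [ 0.0816  0.0265  0.2071]
 [ 0.0878  0.0604  0.2095]]
catch 375 [[-0.0837 -0.0732  0.0702]
 [-0.0751 -0.0548  0.0939]
 [-0.0677 -0.0446  0.1045]]
166 [-0.07792747 -0.05532939  0.10235395]
[0.00284125 0.00701013] [-0.13581831  0.99073376] catch angle -1.7070357084059882
1.65 69.84932349173359 205.05502893524744
1.7 77.27666300704351 203.97665460209714
1.75 84.64082402866744 202.5284156971936
```

```bash
python3 - <<'E'
from h import *
f=load('top0'); P=cloud(f)
m=(P[...,2]>.22)&(P[...,2]<.9); m[200:]=0; q=P[m]; print(len(q),q.min(0),q.max(0))
for y0 in np.arange(-.1,.3,.05):
    s=q[(q[:,1]>y0)&(q[:,1]<y0+.05)]
    if len(s): print(y0.round(2),s[:,0].min().round(3),s[np.argmin(s[:,0])].round(3),s[:,2].min().round(3),s[:,2].max().round(3))
f=load('side0');P=cloud(f)
m=(P[...,2]>.22)&(P[...,2]<.9)&(P[...,0]<.95)&(P[...,0]>.3)&(P[...,1]>-.2)&(P[...,1]<.4); q=P[m];print(len(q),q.min(0),q.max(0))
yaw=np.radians(12.7);X=np.array([np.cos(yaw),np.sin(yaw),0]);Y=np.array([-X[1],X[0],0]);O=np.array([.59,.133,0])
print('above bar',O+.0805*X+.021*Y, 'catch',O-.078*X-.06*Y)
to(O+.0805*X+.021*Y+[0,0,.24],102.7)
E
```

```text
19516 [ 0.63762873 -0.69612574  0.22001505] [0.94570171 0.18931615 0.51120276]
-0.05 0.774 [ 0.774 -0.001  0.342] 0.32 0.403
0.0 0.771 [0.771 0.016 0.342] 0.318 0.405
0.05 0.781 [0.781 0.05  0.339] 0.22 0.403
0.1 0.797 [0.797 0.1   0.34 ] 0.325 0.398
0.15 0.815 [0.815 0.15  0.34 ] 0.317 0.387
5506 [ 0.76931757 -0.19999309  0.22040468] [0.94998136 0.19209055 0.62398057]
above bar [0.66391376 0.17118384 0.        ] catch [0.52709908 0.05731992 0.        ]
t 9.17 pos [0.5762 0.1514 0.2569] yaw 102.64 toolz [ 0.002  0.    -1.   ] gap 0.374 F [ 0.1 -0.6 -0.1] j [0.12 0.38 0.2  1.39 0.   1.47]
shift mm (tool): [ 0.2 89.9 17.1]
turn about tool z deg: -0.1
```

Request:
jog_arm --rows '[[[0, 0, 0], [0, 15, 0], 0.4], [[0, 0, 0], [0, 25, 0], 0.4], [[0, 0, 0], [0, 25, 0], 0.4], [[0, 0, 0], [0, 15, 0], 0.4], [[0, 0, 0], [0, 10, 0], 0.4], [[0, 0, 0], [0, 0, 0], 0.4], [[0, 0, 0], [0, 0, 0], 0.4]]'

```text
t: 9.75
tool_pos: [0.6635, 0.171, 0.2545]
eef_rot: [-1.962, -2.451, 0.003]
ft_force: [-0.7, 0.5, -0.2]
finger_gap: 0.601
```

```bash
python3 - <<'E'
from h import *
to((.6639,.1712,.187),102.7); grab('wrist','w7')
E
```

```text
t 9.75 pos [0.6635 0.171  0.2545] yaw 102.64 toolz [-0.002 -0.    -1.   ] gap 0.601 F [-0.7  0.5 -0.2] j [ 0.13  0.56  0.5   1.51 -0.    1.48]
shift mm (tool): [ 0.1  0.6 67.5]
turn about tool z deg: -0.1
```

View pics/w7.png

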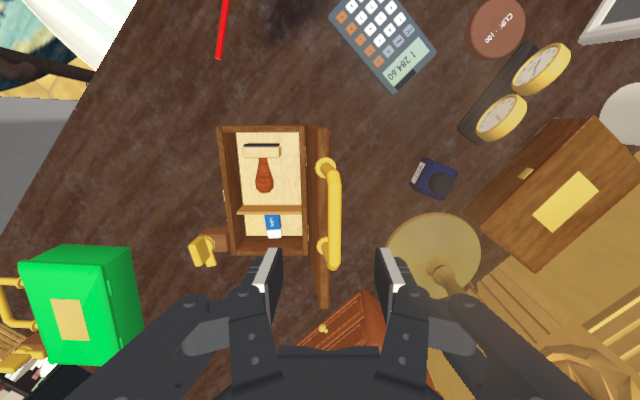

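Request:
jog_arm --rows '[[[0, 0, 0], [0, 0, 15], 0.4], [[0, 0, 0], [0, 0, 20], 0.4], [[0, 0, 0], [0, 0, 20], 0.4], [[0, 0, 0], [0, 0, 12], 0.4], [[0, 0, 0], [0, 0, 0], 0.4], [[0, 0, 0], [0, 0, 0], 0.4]]' --newtons 30

```text
t: 10.3
tool_pos: [0.6629, 0.1709, 0.1891]
eef_rot: [-1.963, -2.452, 0.001]
ft_force: [-1.0, 0.0, 0.4]
finger_gap: 0.594
```

```bash
python3 - <<'E'
from h import *
to((.6639,.1712,.187),102.7); grab('wrist','w8')
E
```

```text
t 10.3 pos [0.6629 0.1709 0.1891] yaw 102.64 toolz [-0.001 -0.    -1.   ] gap 0.594 F [-1.   0.   0.4] j [ 0.13  0.56  0.32  1.33 -0.    1.48]
shift mm (tool): [0.1 1.  2.1]
turn about tool z deg: -0.1
```

View pics/w8.png

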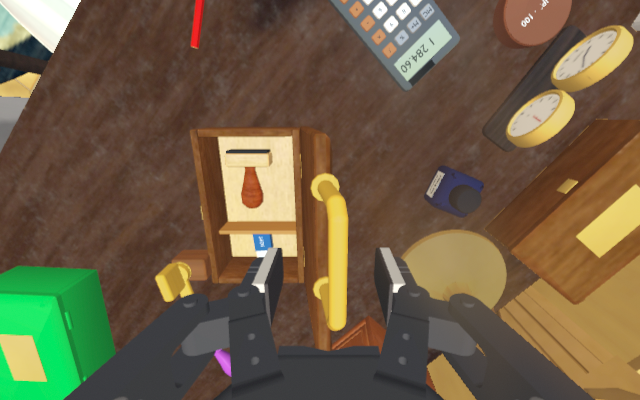

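Request:
jog_arm --rows '[[[0, 0, 0], [0, 1, 0], 0.6], [[0, 0, 0], [0, 0, 0], 0.8], [[0, 0, 0], [0, 0, 0], 1], [[0, 0, 0], [0, 0, 0], 1], [[0, 0, 0], [0, 0, 0], 1], [[0, 0, 0], [0, 0, 0], 1]]' --newtons 30

```text
t: 10.85
tool_pos: [0.6652, 0.1713, 0.1894]
eef_rot: [1.963, 2.452, 0.001]
ft_force: [1.3, 0.3, 5.6]
finger_gap: 0.1
```

```bash
python3 - <<'E'
from h import *
to((.6639,.1712,.187),102.7); grab('wrist','w9')
yaw=np.radians(12.7);X=np.array([np.cos(yaw),np.sin(yaw),0]);Y=np.array([-X[1],X[0],0]);O=np.array([.59,.133,0])
d=ctrl.observe()['tool_pos']-O; print('tcp box',d@X,d@Y)
E
```

```text
t 10.85 pos [0.6652 0.1713 0.1894] yaw 102.64 toolz [ 0.001  0.    -1.   ] gap 0.1 F [1.3 0.3 5.6] j [0.13 0.56 0.33 1.33 0.   1.48]
shift mm (tool): [ 0.2 -1.3  2.4]
turn about tool z deg: -0.1
tcp box 0.08180672326400028 0.020823933881174837
```

View pics/w9.png

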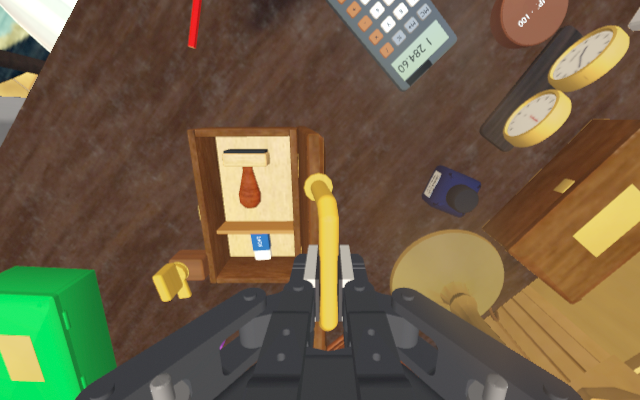

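```bash
python3 - <<'E'
import numpy as np
a=np.array([1.73,1.70,1.64,1.57,1.5,1.42,1.34,1.26,1.18,1.10,1.02,.94,.86,.78,.70,.62,.54,.46,.38,.30,.23,.16,.1,.05,.02,0])
x=52-150*np.cos(a)+6*np.sin(a);z=56+150*np.sin(a)+6*np.cos(a)
for i in range(1,len(a)): print(a[i],[0,(x[i]-x[i-1]).round(1),-(z[i]-z[i-1]).round(1)])
E
```

```text
1.7 [0, np.float64(-4.4), np.float64(-0.8)]
1.64 [0, np.float64(-8.9), np.float64(-1.2)]
1.57 [0, np.float64(-10.5), np.float64(-0.8)]
1.5 [0, np.float64(-10.5), np.float64(-0.0)]
1.42 [0, np.float64(-12.0), np.float64(0.8)]
1.34 [0, np.float64(-11.9), np.float64(1.8)]
1.26 [0, np.float64(-11.7), np.float64(2.7)]
1.18 [0, np.float64(-11.4), np.float64(3.7)]
1.1 [0, np.float64(-11.1), np.float64(4.6)]
1.02 [0, np.float64(-10.7), np.float64(5.4)]
0.94 [0, np.float64(-10.2), np.float64(6.3)]
0.86 [0, np.float64(-9.7), np.float64(7.1)]
0.78 [0, np.float64(-9.1), np.float64(7.8)]
0.7 [0, np.float64(-8.4), np.float64(8.5)]
0.62 [0, np.float64(-7.7), np.float64(9.2)]
0.54 [0, np.float64(-7.0), np.float64(9.8)]
0.46 [0, np.float64(-6.2), np.float64(10.3)]
0.38 [0, np.float64(-5.3), np.float64(10.8)]
0.3 [0, np.float64(-4.5), np.float64(11.2)]
0.23 [0, np.float64(-3.2), np.float64(10.0)]
0.16 [0, np.float64(-2.4), np.float64(10.2)]
0.1 [0, np.float64(-1.5), np.float64(8.9)]
0.05 [0, np.float64(-0.9), np.float64(7.5)]
0.02 [0, np.float64(-0.3), np.float64(4.5)]
0.0 [0, np.float64(-0.1), np.float64(3.0)]
```

Request:
jog_arm --rows '[[[0, 0, 0], [0, -4.4, -0.8], 1], [[0, 0, 0], [0, -8.9, -1.2], 1], [[0, 0, 0], [0, -10.5, -0.8], 1], [[0, 0, 0], [0, -10.5, 0], 1], [[0, 0, 0], [0, -12, 0.8], 1], [[0, 0, 0], [0, -11.9, 1.8], 1], [[0, 0, 0], [0, 0, 0], 1], [[0, 0, 0], [0, 0, 0], 1]]'

```text
t: 11.57
tool_pos: [0.608, 0.1584, 0.1894]
eef_rot: [1.963, 2.452, 0.0]
ft_force: [0.2, -1.4, 5.1]
finger_gap: 0.099
```

```bash
cat >>h.py <<'E'
yaw=np.radians(12.7);X=np.array([np.cos(yaw),np.sin(yaw),0]);Y=np.array([-X[1],X[0],0]);O=np.array([.59,.133,0])
def inbox(p):
    d=np.asarray(p)-O; return np.stack([d@X,d@Y,d[...,2]],-1)
E
python3 - <<'E'
from h import *
to(); print(inbox(ctrl.observe()['tool_pos'])); f=grab('wrist','w10'); 
a=1.34;print(52-150*np.cos(a)+6*np.sin(a),56+150*np.sin(a)+6*np.cos(a)-13.6)
E
```

```text
t 11.57 pos [0.608  0.1584 0.1894] yaw 102.63 toolz [ 0. -0. -1.] gap 0.099 F [ 0.2 -1.4  5.1] j [ 0.13  0.46  0.14  1.25 -0.    1.48]
[0.02317891 0.02078925 0.18940198]
23.527986078903005 189.79519810114866
```

View pics/w10.png

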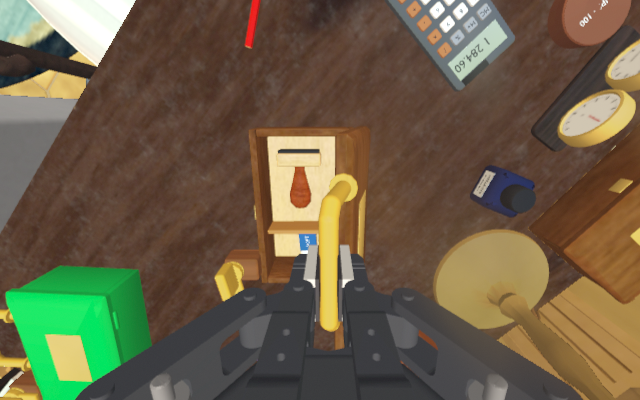

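The bar is still pinched at (330,260) and the lid is following, with forces small. I'll continue along the arc.

Request:
jog_arm --rows '[[[0, 0, 0], [0, -11.7, 2.7], 1], [[0, 0, 0], [0, -11.4, 3.7], 1], [[0, 0, 0], [0, -11.1, 4.6], 1], [[0, 0, 0], [0, -10.7, 5.4], 1], [[0, 0, 0], [0, -10.2, 6.3], 1], [[0, 0, 0], [0, -9.7, 7.1], 1], [[0, 0, 0], [0, -9.1, 7.8], 1], [[0, 0, 0], [0, -8.4, 8.5], 1], [[0, 0, 0], [0, 0, 0], 1], [[0, 0, 0], [0, 0, 0], 1]]'

```text
t: 12.45
tool_pos: [0.5283, 0.1405, 0.1428]
eef_rot: [-1.964, -2.452, 0.0]
ft_force: [2.3, -0.3, -0.8]
finger_gap: 0.103
```

```bash
python3 - <<'E'
from h import *
to(); print(inbox(ctrl.observe()['tool_pos'])); 
a=.7;print(52-150*np.cos(a)+6*np.sin(a),56+150*np.sin(a)+6*np.cos(a)-13.6)
E
```

```text
t 12.45 pos [0.5283 0.1405 0.1428] yaw 102.63 toolz [-0. -0. -1.] gap 0.103 F [ 2.3 -0.3 -0.8] j [ 0.11  0.34 -0.18  1.05 -0.    1.46]
[-0.05850498  0.0209032   0.1428149 ]
-58.861021969247126 143.62170620936058
```

Request:
jog_arm --rows '[[[0, 0, 0], [0, -7.7, 9.2], 1], [[0, 0, 0], [0, -7, 9.8], 1], [[0, 0, 0], [0, -6.2, 10.3], 1], [[0, 0, 0], [0, -5.3, 10.8], 1], [[0, 0, 0], [0, -4.5, 11.2], 1], [[0, 0, 0], [0, -3.2, 10], 1], [[0, 0, 0], [0, -2.4, 10.2], 1], [[0, 0, 0], [0, -1.5, 8.9], 1], [[0, 0, 0], [0, 0, 0], 1], [[0, 0, 0], [0, 0, 0], 1]]'

```text
t: 13.28
tool_pos: [0.4912, 0.1323, 0.0625]
eef_rot: [-1.963, -2.452, 0.001]
ft_force: [-2.1, -2.1, -1.4]
finger_gap: 0.102
```

```bash
python3 - <<'E'
from h import *
to(); print(inbox(ctrl.observe()['tool_pos'])); grab('side','s11');grab('wrist','w11')
a=.1;print(52-150*np.cos(a)+6*np.sin(a),56+150*np.sin(a)+6*np.cos(a)-13.6)
cv2.imwrite('pics/c11.png',np.hstack([cv2.resize(load('w11')['pixels'],(640,400))[:, 140:540],cv2.resize(load('s11')['pixels'][180:300,220:340],(400,400))]))
E
```

```text
t 13.28 pos [0.4912 0.1323 0.0625] yaw 102.64 toolz [-0.001 -0.    -1.   ] gap 0.102 F [-2.1 -2.1 -1.4] j [ 0.1   0.35 -0.41  0.81  0.    1.45]
[-0.09656226  0.02104418  0.06249723]
-96.6516242918229 63.34503748869238
```

View pics/c11.png

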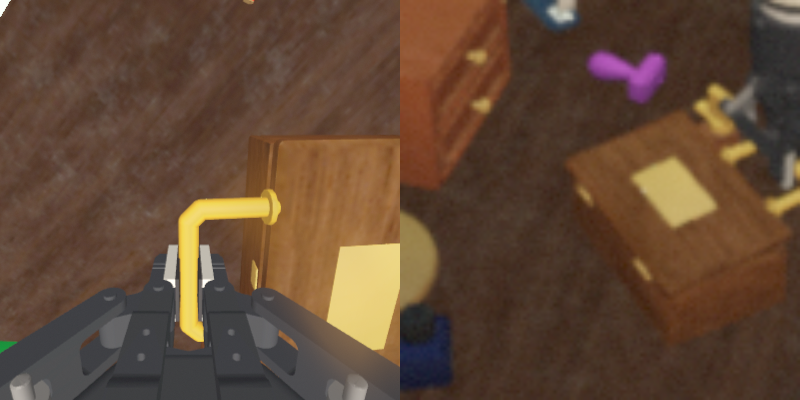

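Nearly shut. I'll do the last 0.1 rad slowly, with a slight push at the end.

Request:
jog_arm --rows '[[[0, 0, 0], [0, -0.8, 6], 1], [[0, 0, 0], [0, -0.3, 4.5], 1], [[0, 0, 0], [0, 0, 3.5], 1], [[0, 0, 0], [0, 0, 2], 1], [[0, 0, 0], [0, 0, 1], 1], [[0, 0, 0], [0, 0, 0], 1], [[0, 0, 0], [0, 0, 0], 1]]'

```text
t: 13.97
tool_pos: [0.4896, 0.132, 0.0455]
eef_rot: [-1.963, -2.452, 0.0]
ft_force: [-2.1, -2.4, -0.8]
finger_gap: 0.104
```

Request:
jog_arm --rows '[[[0, 0, 0], [0, 0, 1], 1], [[0, 0, 0], [0, 0, 1], 1], [[0, 0, 0], [0, 0, 1], 1], [[0, 0, 0], [0, 0, 0], 1], [[0, 0, 0], [0, 0, 0], 1]]'

```text
t: 14.38
tool_pos: [0.4897, 0.132, 0.0442]
eef_rot: [1.963, 2.452, 0.001]
ft_force: [-13.6, -5.3, 35.8]
finger_gap: 0.103
```

```bash
python3 - <<'E'
from h import *
to(); f=grab('wrist','w12'); P=inbox(cloud(f)); h=cv2.cvtColor(f['pixels'],cv2.COLOR_BGR2HSV)
for u,v in((420,150),(430,200),(470,160),(520,170),(560,150),(500,220),(540,300),(560,350)): print(u,v,P[v,u].round(4))
for v in(215,220,225,230): print([ (u,P[v,u].round(4).tolist()) for u in (328,330)])
E
```

```text
t 14.38 pos [0.4897 0.132  0.0442] yaw 102.65 toolz [ 0.001 -0.    -1.   ] gap 0.103 F [-13.6  -5.3  35.8] j [ 0.1   0.37 -0.44  0.76 -0.    1.45]
420 150 [-0.0569  0.0843  0.0606]
430 200 [-0.053   0.0634  0.0688]
470 160 [-0.0377  0.081   0.0683]
520 170 [-0.0159  0.0768  0.0688]
560 150 [0.0008 0.085  0.0667]
500 220 [-0.0202  0.0539  0.0688]
540 300 [0.0077 0.0111 0.0689]
560 350 [ 0.027  -0.0218  0.0677]
[(328, [-0.0981, 0.0556, 0.0665]), (330, [-0.0972, 0.0555, 0.0664])]
[(328, [-0.0981, 0.0533, 0.067]), (330, [-0.0972, 0.0533, 0.0669])]
[(328, [-0.0981, 0.051, 0.0673]), (330, [-0.0972, 0.0508, 0.067])]
[(328, [-0.0981, 0.0487, 0.0679]), (330, [-0.0972, 0.0483, 0.0671])]
```

View pics/w12.png

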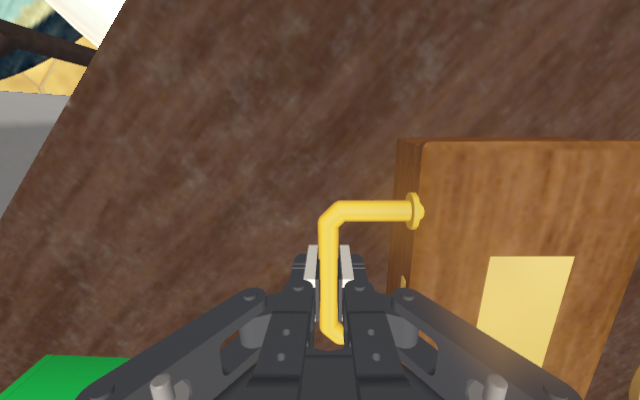

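Request:
jog_arm --rows '[[[0, 0, 0], [0, 0, -1.5], 1], [[0, 0, 0], [0, 0, 0], 1], [[0, 0, 0], [0, 0, 0], 0.75], [[0, 0, 0], [0, 0, 0], 0.65], [[0, 0, 0], [0, 0, 0], 0.65], [[0, 0, 0], [0, 0, -10], 0.65], [[0, 0, 0], [0, 0, -25], 0.65], [[0, 0, 0], [0, 0, -40], 0.65], [[0, 0, 0], [0, 0, -40], 0.65], [[0, 0, 0], [0, 0, -30], 0.65], [[0, 0, 0], [0, 0, 0], 0.65]]'

```text
t: 15.35
tool_pos: [0.4923, 0.1324, 0.1946]
eef_rot: [1.96, 2.448, 0.009]
ft_force: [1.2, 0.4, 0.5]
finger_gap: 0.347
```

```bash
python3 - <<'E'
from h import *
to(O-.078*X-.06*Y+[0,0,.18]); grab('wrist','w13');grab('side','s13')
E
```

```text
t 15.35 pos [0.4923 0.1324 0.1946] yaw 102.65 toolz [ 0.008  0.001 -1.   ] gap 0.347 F [1.2 0.4 0.5] j [ 0.1   0.25 -0.17  1.14  0.    1.45]
shift mm (tool): [-80.9  17.4  14.8]
```

View pics/w13.png

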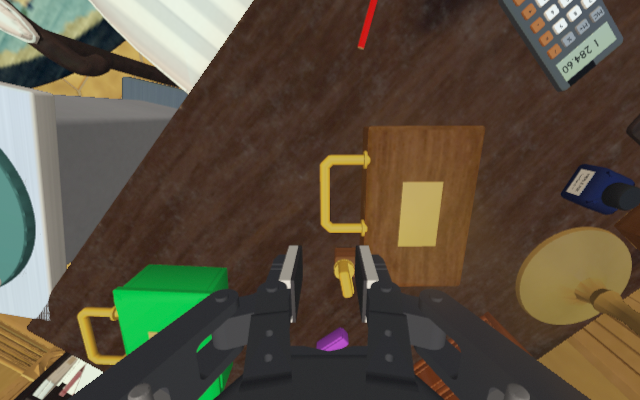

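```bash
python3 - <<'E'
from h import *
f=load('w13'); P=inbox(cloud(f)); im=f['pixels']
cv2.imwrite('pics/w13c.png',cv2.resize(im[235:305,305:385],(800,700),interpolation=cv2.INTER_CUBIC)[:600])
h=cv2.cvtColor(im,cv2.COLOR_BGR2HSV); g=(h[...,0]>15)&(h[...,0]<35)&(h[...,1]>120)&(h[...,2]>100)
k=np.zeros_like(g);k[240:305,325:365]=g[240:305,325:365]
q=P[k]
for lo,hi in((.097,.11),(.066,.082)):
    s=q[(q[:,2]>lo)&(q[:,2]<hi)]; print(len(s),s.mean(0).round(4),np.percentile(s,[2,98],axis=0).round(4).tolist())
    r=cv2.minAreaRect((s[:,:2]*1000).astype(np.float32)); print(r)
    w,V=np.linalg.eigh(np.cov(s[:,:2].T)); v=V[:,1]*(-np.sign(V[1,1])); print(w**.5,v,'catch',np.arctan2(-v[1],v[0]))
print('lid z',np.median(P[140:180,400:460,2]),np.median(P[260:280,385:450,2]))
E
```

```text
283 [-0.0783 -0.0575  0.1024] [[-0.0845, -0.0729, 0.098], [-0.0725, -0.045, 0.1044]]
((-78.14034271240234, -58.958335876464844), (9.905052185058594, 29.41217613220215), 10.313287734985352)
[0.00281995 0.00873173] [ 0.18520138 -0.98270059] catch 1.3845195474587986
214 [-0.0766 -0.0582  0.0755] [[-0.0886, -0.0829, 0.0689], [-0.0673, -0.0451, 0.0808]]
((-77.52237701416016, -66.23591613769531), (21.955949783325195, 43.72672653198242), 2.074056386947632)
[0.00675977 0.00953874] [ 0.47706582 -0.87886757] catch 1.0734832441855964
lid z 0.06837009855048742 0.06831823023354996
```

View pics/w13c.png

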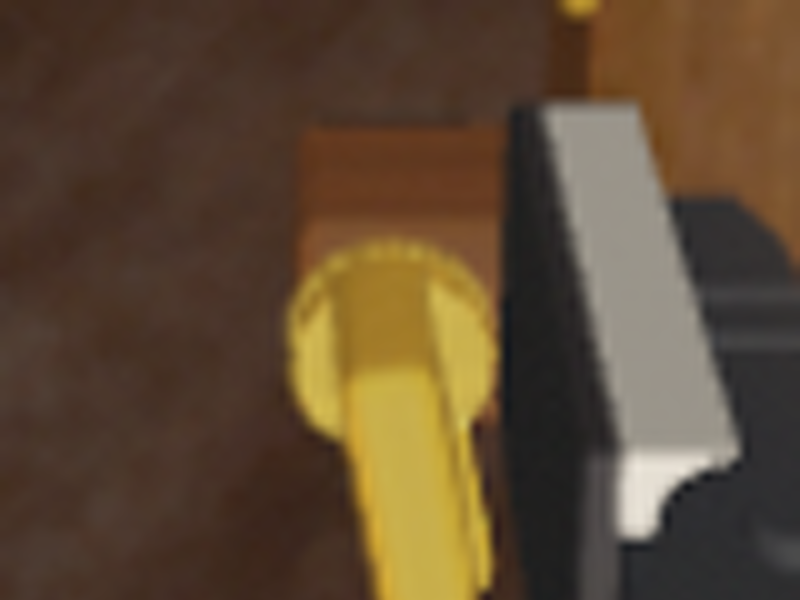

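Request:
jog_arm --rows '[[[0, 0, -5.2], [-20, 4, 0], 0.6], [[0, 0, -5.2], [-25, 4, 0], 0.6], [[0, 0, 0], [-20, 0, 0], 0.55], [[0, 0, 0], [-12, 0, 0], 0.55], [[0, 0, 0], [0, 0, 0], 0.55], [[0, 0, 0], [0, 0, 0], 0.55]]'

```text
t: 15.95
tool_pos: [0.5217, 0.0613, 0.1881]
eef_rot: [-1.735, -2.618, 0.001]
ft_force: [0.5, 0.5, 0.8]
finger_gap: 0.446
```

```bash
python3 - <<'E'
from h import *
to(O-.078*X-.0593*Y+[0,0,.084],113)
E
```

```text
t 15.95 pos [0.5217 0.0613 0.1881] yaw 112.94 toolz [-0.002  0.    -1.   ] gap 0.446 F [0.5 0.5 0.8] j [-0.04  0.28 -0.14  1.15  0.    1.13]
shift mm (tool): [ -5.2   3.7 104.1]
turn about tool z deg: -0.1
```

Request:
jog_arm --rows '[[[0, 0, 0], [-5.2, 3.7, 10], 0.55], [[0, 0, 0], [0, 0, 20], 0.55], [[0, 0, 0], [0, 0, 20], 0.55], [[0, 0, 0], [0, 0, 10], 0.55], [[0, 0, 0], [0, 0, 0], 0.55], [[0, 0, 0], [0, 0, 0], 0.55]]'

```text
t: 16.45
tool_pos: [0.527, 0.0586, 0.1284]
eef_rot: [-1.732, -2.62, 0.001]
ft_force: [-0.4, 0.5, 0.1]
finger_gap: 0.449
```

```bash
python3 - <<'E'
from h import *
to(O-.078*X-.0593*Y+[0,0,.084],113); grab('wrist','w14')
E
```

```text
t 16.45 pos [0.527  0.0586 0.1284] yaw 113.07 toolz [-0.001  0.    -1.   ] gap 0.449 F [-0.4  0.5  0.1] j [-0.04  0.33 -0.25  1.    0.    1.13]
shift mm (tool): [-0.5 -0.3 44.4]
turn about tool z deg: 0.1
```

View pics/w14.png

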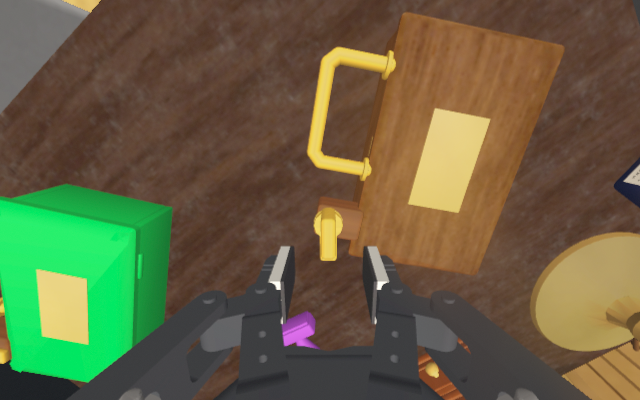

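The wing at (328,235) is upright in the image and centred between the pads at (282,270) and (376,270). I'll descend and pinch.

Request:
jog_arm --rows '[[[0, 0, 0], [0, 0, 15], 0.55], [[0, 0, 0], [0, 0, 15], 0.55], [[0, 0, 0], [0, 0, 12], 0.55], [[0, 0, 0], [0, 0, 2], 0.55], [[0, 0, 0], [0, 0, 0], 0.7], [[0, 0, 0], [0, 0, 0], 0.85], [[0, 0, 0], [0, 0, 0], 1], [[0, 0, 0], [0, 0, 0], 1], [[0, 0, 0], [0, 0, 0], 1]]' --newtons 30

```text
t: 17.25
tool_pos: [0.5272, 0.0577, 0.0861]
eef_rot: [1.733, 2.62, -0.001]
ft_force: [-5.9, -2.0, 6.5]
finger_gap: 0.108
```

```bash
python3 - <<'E'
from h import *
to(O-.078*X-.0593*Y+[0,0,.084],113); grab('wrist','w15')
E
```

```text
t 17.25 pos [0.5272 0.0577 0.0861] yaw 113.03 toolz [ 0.    -0.001 -1.   ] gap 0.108 F [-5.9 -2.   6.5] j [-0.04  0.36 -0.32  0.89 -0.    1.12]
shift mm (tool): [ 0.4 -0.1  2.1]
turn about tool z deg: 0.0
```

View pics/w15.png

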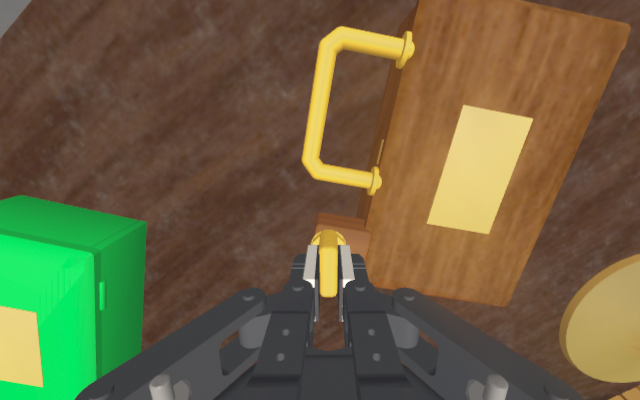

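Request:
jog_arm --rows '[[[0, 0, -3], [0, 0, 0], 1], [[0, 0, -5], [0, 0, 0], 1], [[0, 0, -5], [0, 0, 0], 1], [[0, 0, -5], [0, 0, 0], 1], [[0, 0, -5], [0, 0, 0], 1], [[0, 0, -5], [0, 0, 0], 1], [[0, 0, -5], [0, 0, 0], 1], [[0, 0, -5], [0, 0, 0], 1], [[0, 0, -5], [0, 0, 0], 1], [[0, 0, -5], [0, 0, 0], 1], [[0, 0, -5], [0, 0, 0], 1], [[0, 0, -5], [0, 0, 0], 1], [[0, 0, -5], [0, 0, 0], 1], [[0, 0, -5], [0, 0, 0], 1], [[0, 0, -4], [0, 0, 0], 1], [[0, 0, 0], [0, 0, 0], 1], [[0, 0, 0], [0, 0, 0], 1]]'

```text
t: 18.72
tool_pos: [0.5272, 0.058, 0.0861]
eef_rot: [-0.139, 3.138, -0.0]
ft_force: [-5.3, -1.6, 6.3]
finger_gap: 0.108
```

```bash
python3 - <<'E'
from h import *
to(O-.078*X-.0593*Y+[0,0,.084],192.7); print(ctrl.observe()['ft_torque']); grab('wrist','w16')
E
```

```text
t 18.72 pos [0.5272 0.058  0.0861] yaw -174.93 toolz [ 0. -0. -1.] gap 0.108 F [-5.3 -1.6  6.3] j [-0.04  0.36 -0.32  0.89 -0.   -0.13]
shift mm (tool): [0.3 0.1 2.1]
turn about tool z deg: -7.6
[-0.08788736  1.23119611  0.02480277]
```

View pics/w16.png

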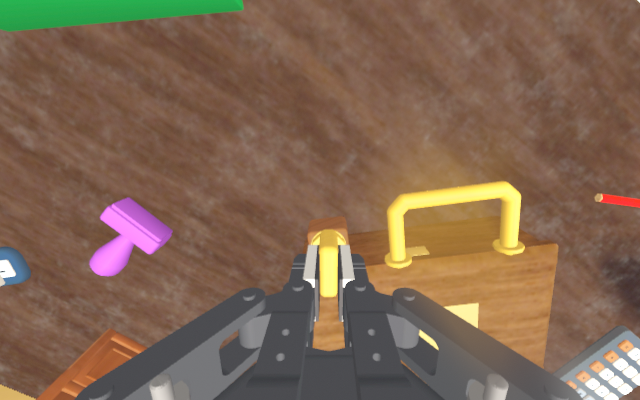

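The wing is following the tool, with about 7.6° to go. I'll turn to just past the target against the stop.

Request:
jog_arm --rows '[[[0, 0, -4], [0, 0, 0], 1], [[0, 0, -3], [0, 0, 0], 1], [[0, 0, -1], [0, 0, 0], 1], [[0, 0, 0], [0, 0, 0], 1], [[0, 0, 0], [0, 0, 0], 1]]'

```text
t: 19.18
tool_pos: [0.5272, 0.058, 0.0861]
eef_rot: [-0.357, 3.121, -0.0]
ft_force: [-5.9, -0.8, 6.4]
finger_gap: 0.11
```

```bash
python3 - <<'E'
from h import *
to(None,192.7); print(ctrl.observe()['ft_torque'])
E
```

```text
t 19.18 pos [0.5272 0.058  0.0861] yaw -166.96 toolz [ 0. -0. -1.] gap 0.11 F [-5.9 -0.8  6.4] j [-0.04  0.36 -0.32  0.89 -0.   -0.27]
turn about tool z deg: 0.3
[-0.05111509  1.25880877 -0.06673416]
```

Now near or at the stop. I'll release, rise straight up, and back off to check.

Request:
jog_arm --rows '[[[0, 0, 0], [0, 0, 0], 0.8], [[0, 0, 0], [0, 0, 0], 0.6], [[0, 0, 0], [0, 0, 0], 0.55], [[0, 0, 0], [0, 0, 0], 0.55], [[0, 0, 0], [0, 0, -10], 0.55], [[0, 0, 0], [0, 0, -25], 0.55], [[0, 0, 0], [0, 0, -35], 0.55], [[0, 0, 0], [0, 0, -40], 0.55], [[0, 0, 0], [0, 0, -30], 0.55], [[0, 0, 0], [30, 0, 0], 0.55], [[0, 0, 0], [30, 0, 0], 0.55], [[0, 0, 0], [0, 0, 0], 0.55], [[0, 0, 0], [0, 0, 0], 0.55]]'

```text
t: 20.27
tool_pos: [0.4683, 0.0443, 0.2255]
eef_rot: [-0.356, 3.121, -0.0]
ft_force: [1.0, 0.4, -0.0]
finger_gap: 0.457
```

```bash
python3 - <<'E'
from h import *
to(); f=grab('wrist','w17'); grab('top','t17'); P=inbox(cloud(f)); im=f['pixels']
h=cv2.cvtColor(im,cv2.COLOR_BGR2HSV); g=(h[...,0]>15)&(h[...,0]<35)&(h[...,1]>120)&(h[...,2]>100)
near=(abs(P[...,0]+.07)<.05)&(abs(P[...,1]+.06)<.03)&g
s=P[near&(P[...,2]>.097)&(P[...,2]<.11)]; r=cv2.minAreaRect((s[:,:2]*1000).astype(np.float32)); print(len(s),r)
s=P[near&(P[...,2]>.069)&(P[...,2]<.08)];print(len(s),np.percentile(s,[2,98],axis=0).round(4))
for u,v in((0,0),):
  pass
m=(abs(P[...,0])<.045)&(abs(P[...,1]-.03)<.05)&(P[...,2]<.1);m2=m&(P[...,0]<-.02);m3=m&(P[...,0]>.02); print('lid z',np.median(P[m2][:,2]) if m2.any() else 0,np.median(P[m3][:,2]) if m3.any() else 0)
E
```

```text
t 20.27 pos [0.4683 0.0443 0.2255] yaw -166.99 toolz [ 0.001 -0.    -1.   ] gap 0.457 F [ 1.   0.4 -0. ] j [-0.08  0.17 -0.19  1.21  0.   -0.31]
256 ((-78.5440673828125, -59.33871078491211), (29.227916717529297, 9.67958927154541), 0.17665964365005493)
176 [[-0.0874 -0.0704  0.0691]
 [-0.0485 -0.0494  0.0786]]
lid z 0.06840857419040361 0.06836645385439265
```

View pics/w17.png

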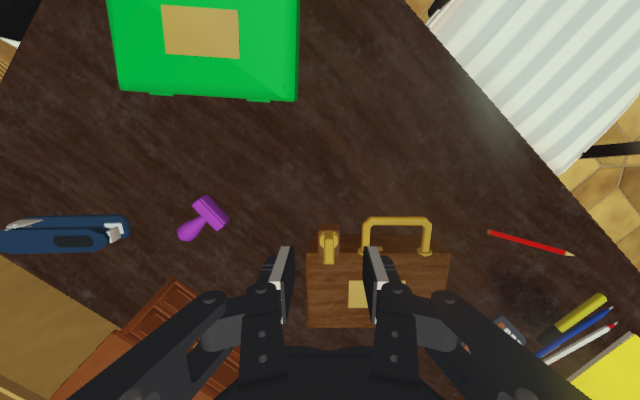

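View pics/t17.png

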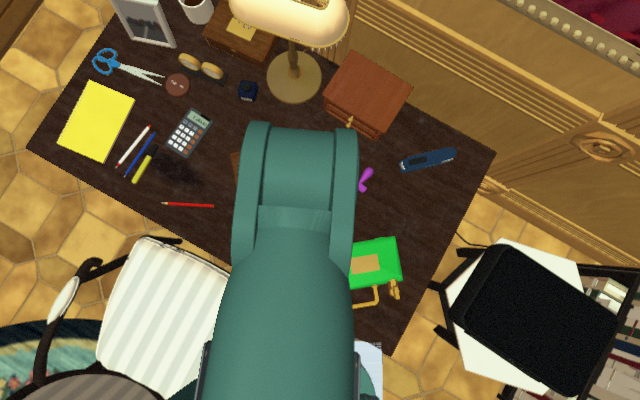

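In the wrist view the wing and tongue at (329,245) point straight in. The measured angle is 0.2° and the lid is level at 68.4 mm. In the top view the stapler (428,160) and pencil (188,205) haven't moved. I'll hand the job in.

```bash
python3 - <<'E'
from h import *
print(order.close_job())
E
```

```text
the job is handed in; nothing more can be done
None
```

The job is handed in at about 20 s. The stamp is on its side in the larger compartment, the lid is shut, and the catch points in over it. The handover gives no verdict, so what follows rests on my own checks.

- **Stamp:** it lay flat on the compartment floor after I let go, seen in the wrist view before the lid closed. I couldn't see it again once the lid was shut.
- **Lid:** I guided it down by the pinched pull bar, slowly and without dropping it. The top measures 68.4 mm front and back, against 68 mm for shut.
- **Catch:** the wing measures about 0.2° from straight in, so it is at or very near the stop.
- **Things left alone:** the stapler, pencil and look-alikes were where they started in the last pictures. The eraser was in its compartment when I last saw it, as the lid began to close.

Two readings were off along the way. While lowering the stamp, the gripper touched something, most likely the open lid, with about 8 N; I moved it 8 mm toward the front and the contact cleared. Pressing the lid shut briefly read about 36 N upward at the wrist (limit 120 N), and I eased off before letting go of the bar.

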